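# Stow the loose cartridge, then hold the service board out at its mark

### The arm

A 6-joint arm with a two-finger parallel gripper is mounted at the origin on the work surface. World frame = base frame: x ahead of the robot, y to its left, z up, the work surface at z = 0. Lengths are in m, angles in degrees, forces in N, time in s.
With the tool pointing down it reaches from about 0.3 to 0.75 m from the base axis. Payload 8.5 kg.
Tool frame: the origin (TCP) lies midway between the tips of the shut fingers; the grasp point (between the pads) lies grasp_offset behind it (grasp_offset is the distance from the TCP to the grasp point, in m); z points along the fingers, y is the line along which they close (so a half turn about z gives the same grasp; the last joint's range is limited). The gripper opens to 85 mm and grips with 20 to 120 N. Pads are 22 mm wide; open, the fingers measure 114 mm over their backs; the gripper's body (76 mm by 85 mm) begins 54 mm behind the grasp point. The pads swing forward as they close: fully open they stand 13 mm farther back than shut.
Start: joints at [-81.205, 21.807, 74.336, -0, 83.858, -12.336], TCP at [0.198, -0.513, 0.203] pointing down, gripper open.
Joint ranges: [-178.18, 178.18], [-50.72, 133.34], [12.68, 142.11], [-81.47, 261.47], [9.98, 163.14], [-165.26, 165.26]. Speed limits (degrees/s): [136.94, 136.94, 180, 180, 180, 180].

### API

Orientations are given as [roll, pitch, yaw] about the fixed x, y, z axes, in that order (R = Rz(yaw) Ry(pitch) Rx(roll)).
In Python, from cell import * gives the robot as it stands. The module is installed in compiled form; this text tells all that it offers.
- The arm moves only by the tool arm_command, never from a script. Its argument "targets" is a list of rows, each a list of 2 entries, a list of its own where there are three numbers: the shift along the tool's x, y, z in cm, then the turn, a rotation vector about the tool's x, y, z in rad. In form: [[[x, y, z], [wx, wy, wz]], ...]. A call has 1 to 8 rows; each row is the pose to reach, as a shift and turn from the pose commanded when the call began, along the tool's axes at that moment; what a row does not reach only later rows make up. A row lasts 1/12 s, in which the tool goes at most 41.7 mm and 7.16 degrees, less where a joint would pass 70% of its speed; a pose out of reach is approached as far as the arm can. A call with a gripper value outside its range is refused whole. "fingers" is the opening, from 0 (shut) to 1 (fully open), set as the call begins (left out, the last holds). The fingers move at their own pace and stop on an object; the grip force is fixed at half the most. Time passes only in rows, so rows that repeat a pose let the fingers close. It gives the time, the measured TCP pose, the force, the opening and the grip force at its end, in the units of the state.
- get_obs(): the state, without advancing time (a new reading comes with each control period).
- read_camera(name): name is "side" or "top"; returns the picture (480x640x3 uint8, red, green, blue); there is no depth.
- calibration(name): a dict with "fx", "fy", "cx", "cy" (pixels), "k1" (the pictures are not rectified: a ray, as slopes to the right and down, at radius r is drawn at 1 + k1 r^2 times it, then the intrinsics apply), "xyz" and "attitude" of the camera in the world. Camera axes: x right, y up, looking along -z (the intrinsics and any distortion apply to the point x, -y, -z); pixel columns grow to the right and rows downward; lengths in m; the calibration is good to about 2 mm. A picture is of the moment at which its call begins. calibration takes no time and is no camera call.
- finish_job(): hands the job in; it is judged then, once.
Trained networks look in the newest picture that a camera, given by its name, has taken for a name from the list of things; names that differ only in an ending like _2 or _b are one class to them, and where a whole thing is asked for, a point or a joint stands for the part that bears it (a point fixed in the world has none). Each returns a list of dicts, best first, with "score" (0 to 1); they miss things now and then, are a little off and sometimes report something else, mostly with a low value. They report only what shows in the picture. A call takes as long as a camera call. They do not tell look-alikes from the thing itself.
- find_in(camera, query): "at" ([x, y, z] in m, in the coordinates of the camera as it stood for that picture, good to about 4 mm: the middle of the surface that is visible of it).
- masks_of(camera, query): "pixels" (480x640 bool, what is visible of it).
- mark_of(camera, query): "at" ([x, y, z] in m, in the coordinates of the camera as it stood for that picture, good to about 4 mm: a listed point, or the origin of a listed thing).
The state is a dict: "t": time; "q": joint angles; "qvel": joint speeds; "joint_efforts": joint torques, N m; "eef_pos": TCP position; "ee_rot": TCP orientation; "wrist_force": force on the tool from outside, world axes, zero at the start; "torque": the same for the moment, N m; "finger_gap": opening from 0.0 (shut) to 1.0 (fully open); "grip_force": force on a finger pad.
Only numpy, scipy, OpenCV 4.12 (cv2) and the standard library are available. Lean on these libraries where they do the work, as an engineer would, in place of code of your own. Each camera call takes 0.05 s, during which the arm holds its last target. There are 200 camera calls.

### The job

First take the loose white valve cartridge off the service board and set it down gently, standing upright, inside the open drawer. Then slide the board outward on the chassis deck by its black grip, without lifting it, until the red line across it lies right over the deck's yellow-taped edge along its whole width. The board is nose-heavy and would tip there, so finish while still holding the grip with the board flat on the deck - do not let go at the end - and leave the other things on the bench alone.

Things in the scene. Friction and masses are not known exactly. Their poses are not given: they have to be found in the camera images.
- cartridge_mid (a point): the loose valve cartridge: white upright plastic cylinder with an orange band at its top, 60 high, 36 diameter (foot flange 44 diameter, lowest 12), about 80 g. It starts standing on the service board, between the red line and the black grip. Point: its centre, 30 above its foot; z is its own axis (up).
- board_grip (a point): black grip block fixed upright on the inner end of the service board: 50 long (board x) x 12 thick (board y) x 42 high, standing on the board's top face. Point: the block's centre, 21 above the board's top and 100 inward (+y) of the red line. Axes are the board's.
- line_a (a point): left part of the red line painted across the board's top (5 wide, along board x at mid-length, 130 from either end): point 60 toward board -x from the line's middle, on the top face. Axes are the board's.
- board: loose aluminium service board 130 (x) x 260 (y) x 8 thick, about 0.6 kg, lying flat on the deck. y points inward, its -y end slides out over the edge. A blue blower (top 68 above the underside) is fixed on its outer half, so its centre of mass lies some 40 outward of the red line. Origin: middle of its underside, under the middle of the red line; z up.
- line_b (a point): the same red line, point 60 toward board +x from its middle, on the top face. Axes are the board's.
- deck_edge (a point): middle of the deck's outer edge, marked with yellow tape, at deck-top height (100 above the bench). The edge runs along this frame's x; outward is -y, the deck lies on the +y side; z up. The red line starts 70 to 110 inward of the edge.
- deck: blue opened ventilator chassis, fixed to the bench, 200 (x) x 300 (y) x 100 high; its flat top is the deck. Origin: centre of its underside.
- drawer_floor (a point): point on the floor of the grey parts cabinet's open drawer, midway between its sides, near the middle of the open part. -x is the way it opens (toward the robot), z up. Inside 178 wide (y); front wall's inner face 65 toward -x; cabinet front 69 to 104 toward +x. Above the floor: side walls 56, front panel 64, cabinet top 78. It slides easily if bumped.
- multimeter: bystander, to be left alone: yellow multimeter, 160 x 80 x 32, lying at the back of the bench; origin at its underside
- screw_jar: bystander, to be left alone: clear jar with red lid, 56 dia x 70 high, at the back; origin at its underside
- screwdriver: bystander, to be left alone: screwdriver with orange handle, 200 long x 26 high, lying between chassis and cabinet; origin at its underside
- tape_roll: bystander, to be left alone: roll of green tape, 70 dia x 20 high, lying on the blue mat between chassis and cabinet; the sliding board passes above it; origin at its underside
- spanner: bystander, to be left alone: steel spanner lying left of the chassis; origin at its underside
- mug: bystander, to be left alone: white mug, 80 dia x 90 high, right of the drawer cabinet; origin at its underside
Mind the look-alikes: they are no part of the job. Of the things shaped like the part that bears cartridge_mid, the white one is meant.

How it is judged:
By the outcome, as a careful person would: the job done as asked, in the order asked, and still so for the second after the job is handed in, while the arm keeps its last pose, push and grip.
It also fails if it takes over 51 s, if anything falls off the work surface, if the arm or the gripper's body presses on something with over 40 N, if the wrist force passes 120 N, or if a joint passes its speed limit or range.

## Working session

There is one attempt and no reset: what is moved stays moved. The work goes in short steps, Python scripts to look and compute and a tool call to move; the robot and the scene stay as the last step left them, time stands still between calls to the robot, and variables do not carry over. Pictures are saved under pics/ and viewed, at most 10 in all, crops included, and the job is handed in when it is done.

Besides the shell and the picture viewer there is one more tool, called after "Call:" by a JSON object that holds its "method" and its "body". arm_command: Moves the arm, as the interface text tells. Its arguments: {"type":"object","properties":{"targets":{"type":"array","items":{"type":"array"}},"fingers":{"type":"number"}},"required":["targets"]}

```bash
mkdir -p pics; cat > h.py <<'E'
from cell import *
import numpy as np, cv2
from scipy.spatial.transform import Rotation as R
def cam(n):
    c=calibration(n); return c,R.from_euler('xyz',c['attitude'],degrees=True).as_matrix(),np.array(c['xyz'])
def w(n,p):
    c,M,t=cam(n); return M@np.array(p)+t
def ray(n,u,v,z):
    c,M,t=cam(n); K=np.array([[c['fx'],0,c['cx']],[0,c['fy'],c['cy']],[0,0,1]])
    x,y=cv2.undistortPoints(np.array([[[u,v]]],float),K,np.array([c['k1'],0,0,0]))[0,0]
    d=M@np.array([x,-y,-1]); return t+d*(z-t[2])/d[2]
def snap(n,f):
    im=read_camera(n); cv2.imwrite('pics/'+f,im[:,:,::-1]); return im
E
python3 - <<'E'
from h import *
np.set_printoptions(precision=4,suppress=True)
for n in('side','top'):
    print(calibration(n)); snap(n,n+'0.png')
    for q in('cartridge_mid','board_grip','line_a','line_b','deck_edge','drawer_floor','deck','board'):
        print(n,q,[(w(n,d['at']).round(4),round(d['score'],2)) for d in mark_of(n,q)[:3]])
o=get_obs();print(o)
E
```

```text
{'fx': 593.0661532921246, 'fy': 593.0661532921246, 'cx': 333.7544201462992, 'cy': 227.95767324563508, 'k1': -0.1325162217843566, 'xyz': array([-0.025,  1.026,  1.034]), 'attitude': array([  52.7373,   -0.0542, -151.0347])}
side cartridge_mid [(array([0.5002, 0.2207, 0.1377]), 0.9), (array([0.3098, 0.1834, 0.0298]), 0.8), (array([0.6781, 0.225 , 0.0318]), 0.78)]
side board_grip [(array([0.5084, 0.2839, 0.1319]), 0.96), (array([0.4864, 0.1865, 0.099 ]), 0.68)]
side line_a [(array([0.5494, 0.1752, 0.1105]), 0.69), (array([0.4295, 0.1906, 0.1072]), 0.56)]
side line_b [(array([0.5494, 0.1752, 0.1105]), 0.69), (array([0.4295, 0.1906, 0.1072]), 0.56)]
side deck_edge []
side drawer_floor [(array([ 0.5108, -0.3224,  0.0215]), 0.56)]
side deck [(array([0.5001, 0.2525, 0.0009]), 0.77), (array([0.4878, 0.1835, 0.1009]), 0.68)]
side board [(array([0.4911, 0.1844, 0.1008]), 0.77)]
{'fx': 619.8622269212129, 'fy': 619.8622269212129, 'cx': 316.9174354431593, 'cy': 243.51957109331747, 'k1': -0.15912189427643006, 'xyz': array([ 0.389 , -0.0367,  1.6762]), 'attitude': array([  6.4869,  -0.1527, -88.2565
[... 412 characters left out ...]
1941, 0.1101]), 0.74), (array([ 0.8162, -0.0068, -0.0027]), 0.61)]
top deck_edge []
top drawer_floor [(array([ 0.5097, -0.3234,  0.0218]), 0.77)]
top deck []
top board [(array([0.4946, 0.1837, 0.1002]), 0.92)]
{'t': 0.9, 'q': array([-81.2058,  21.808 ,  74.3376,   0.0008,  83.8578, -12.3363]), 'qvel': array([ 0.0475, -0.0708,  0.0104,  0.0314, -0.1209,  0.0077]), 'joint_efforts': array([ -0.    , -44.8327, -23.1463,  -0.0001,   0.0005,   0.    ]), 'eef_pos': array([ 0.1983, -0.513 ,  0.2028]), 'ee_rot': array([-179.9968,   -0.0015,   21.1304]), 'wrist_force': array([ 0.9748, -0.0941,  0.9595]), 'torque': array([-0.0231, -0.0159,  0.0035]), 'grip_force': 0.0, 'finger_gap': 0.9976015575131049}
```

View pics/side0.png

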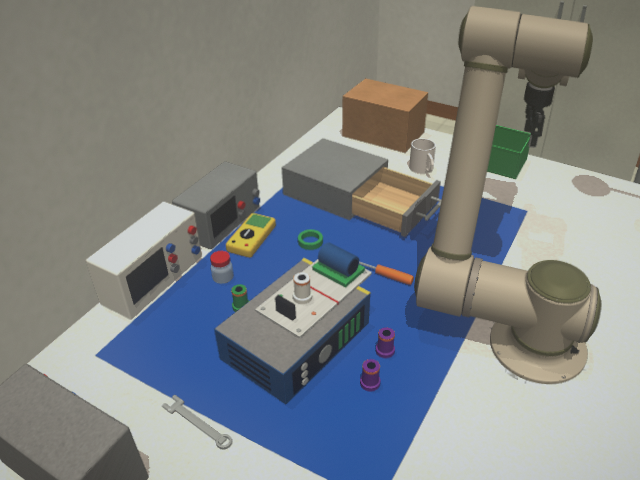

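View pics/top0.png

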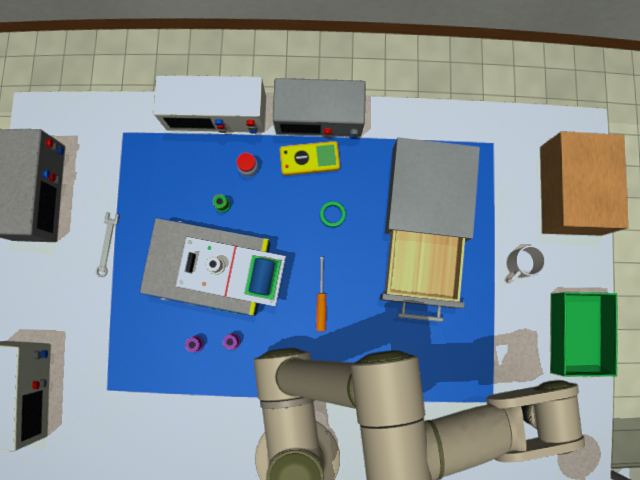

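The side view shows the white cartridge at about (302,287), the grip at (286,306), the red line at (325,294) and the drawer at (395,200). In the top view, the cartridge is at (216,264), the grip at (191,260), and the ends of the yellow tape at (267,243) and (252,308). Next I'll measure the edge, board and drawer lines.

```bash
python3 - <<'E'
from h import *
np.set_printoptions(precision=4,suppress=True)
for n,box in(('top',(235,285,225,325)),('side',(290,385,245,310))):
    im=cv2.imread(f'pics/{n}0.png')[:,:,::-1].astype(int); r,g,b=im[...,0],im[...,1],im[...,2]
    x0,x1,y0,y1=box
    for nm,m,z in(('yel',(r>130)&(g>100)&(b<90)&(abs(r-g)<90),.1),('red',(r>150)&(g<90)&(b<90),.108)):
        ys,xs=np.nonzero(m[y0:y1,x0:x1]); P=np.array([ray(n,x+x0,y+y0,z)[:2] for x,y in zip(xs,ys)])
        if len(P)<5: print(n,nm,len(P)); continue
        c=P.mean(0); u,s,v=np.linalg.svd(P-c); d=v[0]*np.sign(v[0][0]); L=(P-c)@d; N=(P-c)@[-d[1],d[0]]
        print(n,nm,len(P),'c',c,'yaw',np.degrees(np.arctan2(d[1],d[0])),'along',L.min(),L.max(),'across',N.min(),N.max(), 'sd',N.std())
        if nm=='yel':print(np.c_[xs+x0,ys+y0][::max(1,len(xs)//12)].tolist())
# drawer corners from top
for uv in((392,230),(388,295),(464,238),(461,298)): print(ray('top',*uv,.075))
im=cv2.imread('pics/top0.png')
a=cv2.resize(im[210:330,130:300],None,fx=3.6,fy=3.6,interpolation=2)
b=cv2.resize(im[220:330,375:480],None,fx=3.6,fy=3.6,interpolation=2)
c=cv2.resize(cv2.imread('pics/side0.png')[235:345,225:385],None,fx=3.6,fy=3.6,interpolation=2)
cv2.imwrite('pics/a.png',a);cv2.imwrite('pics/b.png',b)
E
```

```text
top yel 105 c [0.4836 0.1111] yaw -8.970964887442994 along -0.10181745766166987 0.09414619260216171 across -0.005141782438131296 0.00545360570722038 sd 0.0029847689267295235
[[264, 239], [263, 241], [266, 242], [265, 244], [264, 246], [262, 248], [262, 250], [253, 302], [253, 304], [253, 306], [252, 308], [252, 310], [252, 312], [252, 314]]
top red 3
side yel 104 c [0.4322 0.0836] yaw 16.38809956859865 along -0.05963218315760582 0.13973965041775183 across -0.04546414933235893 0.06438039636824604 sd 0.03985928439900893
[[303, 259], [305, 261], [310, 262], [379, 266], [380, 267], [379, 268], [378, 269], [380, 270], [294, 281], [357, 288], [361, 289], [365, 290], [365, 292]]
side red 26 c [0.4524 0.1671] yaw 55.73864803035688 along -0.13471711638704673 0.040759708853878994 across -0.033892447099182384 0.03722173357354222 sd 0.020843328401499578
[ 0.6127 -0.2305  0.075 ]
[ 0.4429 -0.2231  0.075 ]
[ 0.5976 -0.4214  0.075 ]
[ 0.4401 -0.4145  0.075 ]
```

View pics/a.png

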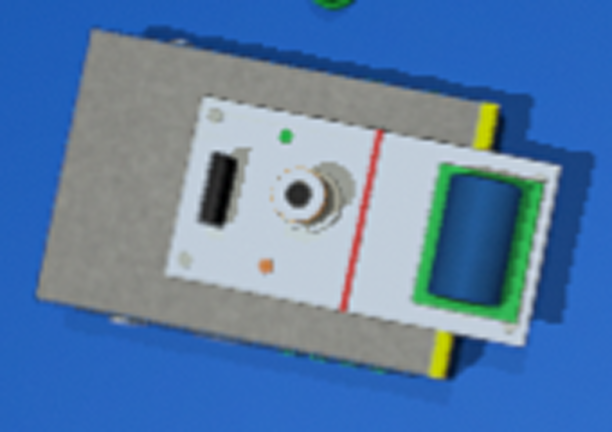

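View pics/b.png

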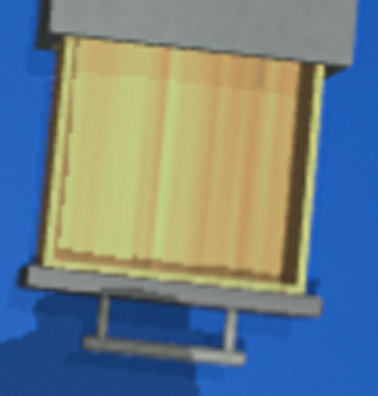

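```bash
python3 - <<'E'
from h import *
import cell
np.set_printoptions(precision=4,suppress=True)
print([k for k in dir(cell) if not k.startswith('_')], getattr(cell,'grasp_offset',None))
A=lambda x,y:((x+.5)/3.6-.5+130,(y+.5)/3.6-.5+210)
B=lambda x,y:((x+.5)/3.6-.5+375,(y+.5)/3.6-.5+220)
def seg(nm,p,q,z,f=A):
    P,Q=ray('top',*f(*p),z)[:2],ray('top',*f(*q),z)[:2]; d=Q-P
    if d[0]<0:d=-d
    print(nm,P,Q,'mid',(P+Q)/2,'len',np.hypot(*d),'dir',np.degrees(np.arctan2(d[1],d[0])))
seg('edge',(499,104),(446,379),.1); seg('inner deck',(93,30),(38,297),.1)
seg('decktop side',(93,30),(499,104),.1)
seg('red',(381,130),(344,311),.108); seg('board top side',(205,97),(560,167),.108); seg('board bot side',(165,276),(524,346),.108)
seg('grip',(214,153),(199,225),.15) ; seg('grip2',(237,155),(222,226),.15)
seg('cart',(299,194),(300,194),.168)
seg('drw L',(66,40),(48,265),.078,B); seg('drw R',(322,68),(304,292),.078,B); seg('drw front',(50,265),(304,292),.082,B)
E
```

```text
['IKError', 'calibration', 'find_in', 'finish_job', 'get_obs', 'grasp_offset', 'mark_of', 'masks_of', 'read_camera'] 0.0187
edge [0.5773 0.0896] [0.3813 0.1196] mid [0.4793 0.1046] len 0.19833184308553053 dir -8.693665111573102
inner deck [0.6222 0.386 ] [0.4286 0.4149] mid [0.5254 0.4004] len 0.1957681776494662 dir -8.491209994137181
decktop side [0.6222 0.386 ] [0.5773 0.0896] mid [0.5998 0.2378] len 0.29972064958760725 dir 81.39152678139922
red [0.5553 0.1721] [0.4265 0.1927] mid [0.4909 0.1824] len 0.1304484910908968 dir -9.085801510136918
board top side [0.575  0.2994] [0.5329 0.0441] mid [0.554  0.1718] len 0.2587258044728606 dir 80.63864400692773
board bot side [0.4466 0.3215] [0.4062 0.0649] mid [0.4264 0.1932] len 0.2596822587535958 dir 81.04509581623623
grip [0.5312 0.282 ] [0.4811 0.2899] mid [0.5061 0.2859] len 0.050794398708323744 dir -8.941176358602934
grip2 [0.5304 0.2658] [0.4809 0.2738] mid [0.5056 0.2698] len 0.05008369192664516 dir -9.151557680616168
cart [0.5034 0.2182] [0.5034 0.2176] mid [0.5034 0.2179] len 0.0006865581818371827 dir -88.14356109915877
drw L [ 0.6104 -0.2327] [ 0.4473 -0.2226] mid [ 0.5289 -0.2277] len 0.16336962298487465 dir -3.5378357214582694
drw R [ 0.5958 -0.4209] [ 0.4327 -0.4088] mid [ 0.5143 -0.4148] len 0.16355453378431814 dir -4.2544975352226615
drw front [ 0.4472 -0.2236] [ 0.4326 -0.4078] mid [ 0.4399 -0.3157] len 0.1847981753671164 dir 85.46294736064777
```

Call:
{"method": "arm_command", "body": {"targets": [[[4,-3.5,-1],[0,0,-0.1]],[[7,-6.5,-2],[0,0,-0.22]],[[10,-9.5,-3],[0,0,-0.34]],[[13,-12.4,-4],[0,0,-0.46]],[[16,-15.3,-5],[0,0,-0.58]],[[18.8,-18.2,-6],[0,0,-0.7]],[[21.6,-21.1,-6.5],[0,0,-0.82]],[[24.4,-24,-7],[0,0,-0.94]]], "fingers": 1}}

```text
t: 1.57
eef_pos: [0.3333, -0.2144, 0.2714]
ee_rot: [179.9, 0.0, 75.3]
wrist_force: [1.4, -0.7, -0.3]
finger_gap: 1.001
grip_force: 0.0
```

```bash
cat >> h.py <<'E'
def go(x,y,z,yaw):
    o=get_obs(); M=R.from_euler('xyz',o['ee_rot'],degrees=True); p=o['eef_pos']
    T=R.from_euler('xyz',[180,0,yaw],degrees=True)
    s=M.inv().apply(np.array([x,y,z])-p)*100; r=(M.inv()*T).as_rotvec()
    print('t',round(o['t'],2),'pos',p.round(4),'rot',o['ee_rot'].round(2),'gap',round(o['finger_gap'],3),'grip',round(o['grip_force'],1),'F',o['wrist_force'].round(1))
    print('shift cm',s.round(2),'turn',r.round(4),'rows',np.linalg.norm(s)/4.17)
E
python3 -c "
from h import *
go(.502,.2185,.25,80.9)"
```

```text
t 1.57 pos [ 0.3333 -0.2144  0.2714] rot [1.7994e+02 4.0000e-02 7.5300e+01] gap 1.001 grip 0.0 F [ 1.4 -0.7 -0.3]
shift cm [46.15  5.32  2.11] turn [ 0.0011  0.0007 -0.0978] rows 11.152486502276982
```

Call:
{"method": "arm_command", "body": {"targets": [[[4,0.4,0],[0,0,-0.1]],[[8,0.9,0],[0,0,-0.1]],[[12,1.3,0],[0,0,-0.1]],[[16,1.8,0],[0,0,-0.1]],[[20,2.2,0],[0,0,-0.1]],[[24,2.6,0],[0,0,-0.1]],[[28,3,0],[0,0,-0.1]],[[32,3.5,0],[0,0,-0.1]]]}}

```text
t: 2.23
eef_pos: [0.4498, 0.0861, 0.2709]
ee_rot: [180.0, 0.0, 80.7]
wrist_force: [1.7, -0.4, 0.2]
finger_gap: 1.0
grip_force: 0.0
```

Call:
{"method": "arm_command", "body": {"targets": [[[3.5,0.4,0],[0,0,0]],[[7,0.8,0.4],[0,0,0]],[[10,1.1,1],[0,0,0]],[[12,1.3,2],[0,0,0]],[[12.7,1.4,2.3],[0,0,0]],[[12.7,1.4,2.3],[0,0,0]],[[12.7,1.4,2.3],[0,0,0]]]}}

```text
t: 2.82
eef_pos: [0.4839, 0.2064, 0.2478]
ee_rot: [-180.0, 0.0, 80.7]
wrist_force: [-0.1, -1.0, 0.9]
finger_gap: 0.996
grip_force: 0.0
```

```bash
python3 -c "
from h import *
snap('side','side1.png')
for n in ('side','top'):
    if n=='top': read_camera(n)
    print(n,[(w(n,d['at']).round(4),round(d['score'],2)) for d in mark_of(n,'cartridge_mid')[:5]])
go(.502,.2185,.129,80.9)"
```

```text
side [(array([0.6762, 0.2268, 0.0263]), 0.92), (array([0.3081, 0.1842, 0.0295]), 0.89), (array([0.2957, 0.2807, 0.0267]), 0.89), (array([0.498 , 0.2232, 0.1355]), 0.69), (array([0.4265, 0.1927, 0.1041]), 0.55)]
top [(array([0.3058, 0.1832, 0.0318]), 0.77), (array([0.6791, 0.2284, 0.0348]), 0.47)]
t 3.02 pos [0.4841 0.2059 0.2483] rot [ 1.7994e+02 -2.0000e-02  8.0630e+01] gap 1.002 grip 0.0 F [ 1.1 -0.4  0.8]
shift cm [ 1.53  1.55 11.94] turn [ 0.0011 -0.0003 -0.0047] rows 2.909395141276884
```

Call:
{"method": "arm_command", "body": {"targets": [[[1.6,1.45,1],[0,0,0]],[[1.6,1.45,3],[0,0,0]],[[1.6,1.45,5],[0,0,0]],[[1.6,1.45,7],[0,0,0]],[[1.6,1.45,9],[0,0,0]],[[1.6,1.45,11],[0,0,0]],[[1.6,1.45,11.9],[0,0,0]],[[1.6,1.45,11.9],[0,0,0]]]}}

```text
t: 3.68
eef_pos: [0.5002, 0.2196, 0.1273]
ee_rot: [-179.8, 0.1, 80.7]
wrist_force: [-0.4, -0.4, 1.0]
finger_gap: 0.998
grip_force: 0.0
```

```bash
python3 -c "
from h import *
im=snap('side','s2.png')
c=cv2.resize(im[190:350,220:400,::-1],None,fx=3.3,fy=3.3,interpolation=2);cv2.imwrite('pics/c.png',c)
go(.501,.2195,.129,80.9)"
```

```text
t 3.73 pos [0.501  0.22   0.1288] rot [-1.7997e+02  1.0000e-02  8.0680e+01] gap 1.0 grip 0.0 F [ 0.6  0.7 -0.2]
shift cm [-0.05  0.01 -0.02] turn [-0.0006  0.0002 -0.0038] rows 0.01262040148238864
```

View pics/c.png

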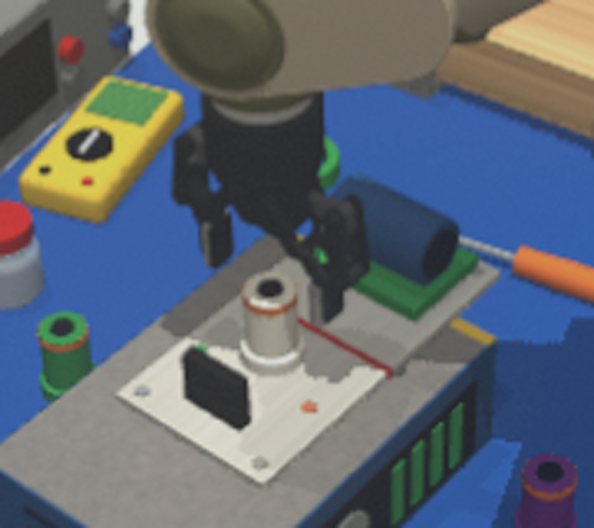

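```bash
cat >> h.py <<'E'
def proj(n,p):
    c,M,t=cam(n); K=np.array([[c['fx'],0,c['cx']],[0,c['fy'],c['cy']],[0,0,1]])
    q=M.T@(np.array(p)-t); q=q*[1,-1,-1]
    return cv2.projectPoints(q.reshape(1,1,3),np.zeros(3),np.zeros(3),K,np.array([c['k1'],0,0,0]))[0].ravel()
E
python3 -c "
from h import *
d=np.array([np.cos(np.radians(-9.3)),np.sin(np.radians(-9.3)),0])
for z in(.129,.142,.155):
  for s in(-.0425,0,.0425):
    print(z,s,((proj('side',np.array([.501,.22,z])+s*d)-[220,190])*3.3).round(0))
for p in((.501,.2195,.168),(.501,.2195,.108)): print(((proj('side',p)-[220,190])*3.3).round(0))
"
```

```text
0.129 -0.0425 [319. 360.]
0.129 0 [270. 332.]
0.129 0.0425 [223. 306.]
0.142 -0.0425 [319. 346.]
0.142 0 [269. 318.]
0.142 0.0425 [222. 292.]
0.155 -0.0425 [318. 331.]
0.155 0 [269. 304.]
0.155 0.0425 [221. 277.]
[269. 289.]
[272. 354.]
```

The cartridge sits where the projection predicts, but the open tips look slightly high. I'll go 0.5 cm lower and close.

Call:
{"method": "arm_command", "body": {"targets": [[[0,0,0.5],[0,0,0]],[[0,0,0.5],[0,0,0]]]}}

```text
t: 3.9
eef_pos: [0.5012, 0.2203, 0.1241]
ee_rot: [179.9, -0.0, 80.7]
wrist_force: [-1.4, -0.3, -0.1]
finger_gap: 1.0
grip_force: 0.0
```

Call:
{"method": "arm_command", "body": {"targets": [[[0,0,0],[0,0,0]],[[0,0,0],[0,0,0]],[[0,0,0],[0,0,0]],[[0,0,0],[0,0,0]],[[0,0,0],[0,0,0]],[[0,0,0],[0,0,0]],[[0,0,0],[0,0,0]],[[0,0,0],[0,0,0]]], "fingers": 0}}

```text
t: 4.57
eef_pos: [0.5012, 0.2205, 0.1242]
ee_rot: [179.9, -0.0, 80.7]
wrist_force: [0.6, -0.6, 4.9]
finger_gap: 0.385
grip_force: 59.2
```

Call:
{"method": "arm_command", "body": {"targets": [[[0,0,-0.5],[0,0,0]],[[0,0,-2],[0,0,0]],[[0,0,-4],[0,0,0]],[[0,0,-6],[0,0,0]],[[0,0,-8],[0,0,0]],[[0,0,-9],[0,0,0]],[[0,0,-9],[0,0,0]]]}}

```text
t: 5.15
eef_pos: [0.5016, 0.2206, 0.2159]
ee_rot: [179.8, -0.1, 80.7]
wrist_force: [0.6, -0.4, -0.7]
finger_gap: 0.387
grip_force: 59.7
```

```bash
python3 -c "
from h import *
im=snap('side','s3.png')
c=cv2.resize(im[140:350,220:400,::-1],None,fx=2.8,fy=2.8,interpolation=2);cv2.imwrite('pics/d.png',c)
go(.51,-.323,.214,-4)"
```

```text
t 5.2 pos [0.501  0.2205 0.2142] rot [ 1.7993e+02 -3.0000e-02  8.0720e+01] gap 0.385 grip 59.7 F [-0.6  0.5 -1.2]
shift cm [-53.49   9.65   0.  ] turn [ 7.0000e-04 -1.3000e-03  1.4786e+00] rows 13.03460585187598
```

View pics/d.png

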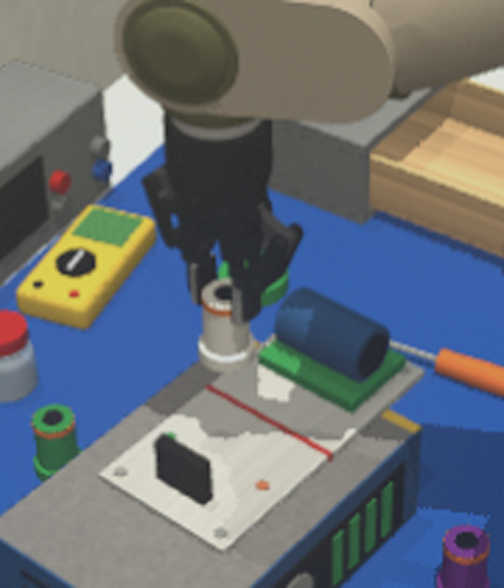

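The cartridge at (225,325) hangs upright in the fingers, clear of the board. I'll carry it to the drawer.

Call:
{"method": "arm_command", "body": {"targets": [[[-2,0.4,0],[0,0,0.06]],[[-5.5,1,0],[0,0,0.15]],[[-9,1.6,0],[0,0,0.25]],[[-12.5,2.2,0],[0,0,0.35]],[[-16,2.9,0],[0,0,0.45]],[[-19.5,3.5,0],[0,0,0.55]],[[-23,4.1,0],[0,0,0.65]],[[-26.7,4.8,0],[0,0,0.74]]]}}

```text
t: 5.87
eef_pos: [0.5043, -0.0521, 0.2124]
ee_rot: [-179.9, 0.1, 38.1]
wrist_force: [1.6, 0.3, -0.7]
finger_gap: 0.383
grip_force: 59.7
```

Call:
{"method": "arm_command", "body": {"targets": [[[-2.2,2.8,0],[0,0,0.1]],[[-4.4,5.7,0],[0,0,0.2]],[[-6.6,8.6,0],[0,0,0.3]],[[-8.8,11.5,0],[0,0,0.4]],[[-11,14.4,0],[0,0,0.5]],[[-13.2,17.3,0],[0,0,0.6]],[[-15.2,19.9,0],[0,0,0.7]],[[-16.5,21.6,0],[0,0,0.74]]]}}

```text
t: 6.53
eef_pos: [0.5088, -0.3254, 0.2116]
ee_rot: [-179.9, 0.1, -4.5]
wrist_force: [0.1, 0.4, -0.9]
finger_gap: 0.384
grip_force: 59.7
```

```bash
python3 -c "
from h import *
for n in ('side','top'):
    im=snap(n,n+'4.png')
    for q in ('drawer_floor','cartridge_mid'):print(n,q,[(w(n,d['at']).round(4),round(d['score'],2)) for d in mark_of(n,q)[:5]])
c=cv2.resize(im[210:340,360:500,::-1],None,fx=4,fy=4,interpolation=2);cv2.imwrite('pics/e.png',c)
go(.51,-.323,.05,-4)"
```

```text
side drawer_floor [(array([ 0.5084, -0.3227,  0.0183]), 0.63)]
side cartridge_mid [(array([0.3059, 0.18  , 0.0293]), 0.93), (array([0.298 , 0.282 , 0.0266]), 0.87), (array([ 0.5054, -0.3251,  0.226 ]), 0.64), (array([0.6769, 0.2244, 0.029 ]), 0.58)]
top drawer_floor [(array([0.4303, 0.1941, 0.1093]), 0.68), (array([ 0.5066, -0.3212,  0.0219]), 0.62)]
top cartridge_mid [(array([0.3035, 0.1814, 0.0313]), 0.76), (array([0.6793, 0.2286, 0.0328]), 0.69), (array([0.2994, 0.2817, 0.0274]), 0.69), (array([0.5523, 0.1716, 0.1081]), 0.45), (array([ 0.5069, -0.323 ,  0.2259]), 0.41)]
t 6.83 pos [ 0.5096 -0.3214  0.2131] rot [-1.7994e+02  5.0000e-02 -3.9900e+00] gap 0.386 grip 59.7 F [ 0.4 -0.4 -0.5]
shift cm [ 0.06  0.18 16.31] turn [-0.001   0.0009  0.0003] rows 3.911454123327333
```

Call:
{"method": "arm_command", "body": {"targets": [[[0,0.1,1],[0,0,0]],[[0,0.1,3.5],[0,0,0]],[[0,0.1,6],[0,0,0]],[[0,0.1,8.5],[0,0,0]],[[0,0.1,11],[0,0,0]],[[0,0.1,13.5],[0,0,0]],[[0,0.1,15.5],[0,0,0]],[[0,0.1,16.3],[0,0,0]]]}}

```text
t: 7.5
eef_pos: [0.5084, -0.3215, 0.0473]
ee_rot: [-179.8, 0.2, -4.0]
wrist_force: [0.2, 0.0, -1.1]
finger_gap: 0.385
grip_force: 59.8
```

Call:
{"method": "arm_command", "body": {"targets": [[[0,0,0.2],[0,0,0]],[[0,0,0.4],[0,0,0]],[[0,0,0.6],[0,0,0]],[[0,0,0.8],[0,0,0]],[[0,0,0.9],[0,0,0]],[[0,0,1.0],[0,0,0]],[[0,0,1.0],[0,0,0]]]}}

```text
t: 8.08
eef_pos: [0.5097, -0.3237, 0.0408]
ee_rot: [180.0, -0.0, -4.1]
wrist_force: [-0.3, -0.3, -0.6]
finger_gap: 0.388
grip_force: 59.8
```

Call:
{"method": "arm_command", "body": {"targets": [[[0,0,0.1],[0,0,0]],[[0,0,0.2],[0,0,0]],[[0,0,0.2],[0,0,0]],[[0,0,0.2],[0,0,0]]]}}

```text
t: 8.42
eef_pos: [0.5096, -0.3236, 0.0386]
ee_rot: [-180.0, 0.0, -4.1]
wrist_force: [0.0, 0.4, -1.0]
finger_gap: 0.388
grip_force: 59.8
```

Call:
{"method": "arm_command", "body": {"targets": [[[0,0,0.1],[0,0,0]],[[0,0,0.1],[0,0,0]],[[0,0,0.1],[0,0,0]]]}}

```text
t: 8.67
eef_pos: [0.5099, -0.3238, 0.0382]
ee_rot: [180.0, -0.1, -4.1]
wrist_force: [-1.0, 0.2, 5.2]
finger_gap: 0.391
grip_force: 60.2
```

Contact at 5 N, so it is on the floor. I'll release and rise.

Call:
{"method": "arm_command", "body": {"targets": [[[0,0,0],[0,0,0]],[[0,0,0],[0,0,0]],[[0,0,0],[0,0,0]],[[0,0,0],[0,0,0]],[[0,0,0],[0,0,0]]], "fingers": 0.75}}

```text
t: 9.08
eef_pos: [0.5096, -0.3236, 0.0375]
ee_rot: [-180.0, 0.0, -4.1]
wrist_force: [-0.5, 0.3, 0.1]
finger_gap: 0.751
grip_force: 0.0
```

Call:
{"method": "arm_command", "body": {"targets": [[[0,0,-0.5],[0,0,0]],[[0,0,-2],[0,0,0]],[[0,0,-4.5],[0,0,0]],[[0,0,-7.5],[0,0,0]],[[0,0,-11],[0,0,0]],[[0,0,-14.5],[0,0,0]],[[0,0,-17.5],[0,0,0]],[[0,0,-18],[0,0,0]]]}}

```text
t: 9.75
eef_pos: [0.5109, -0.3247, 0.224]
ee_rot: [179.6, -0.4, -4.1]
wrist_force: [-0.1, -0.5, 1.7]
finger_gap: 0.749
grip_force: 0.0
```

```bash
python3 -c "
from h import *
im=snap('side','s5.png')
for q in ('drawer_floor','cartridge_mid','board_grip','line_a'):print(q,[(w('side',d['at']).round(4),round(d['score'],2)) for d in mark_of('side',q)[:5]])
c=cv2.resize(im[110:260,330:470,::-1],None,fx=3.5,fy=3.5,interpolation=2);cv2.imwrite('pics/f.png',c)
go(.508,.282,.23,-9.2)"
```

```text
drawer_floor []
cartridge_mid [(array([0.3074, 0.1814, 0.0303]), 0.96), (array([0.2972, 0.2799, 0.0264]), 0.96), (array([0.6778, 0.2282, 0.0288]), 0.91), (array([ 0.5066, -0.3239,  0.0532]), 0.68), (array([0.5491, 0.1762, 0.1083]), 0.45)]
board_grip [(array([0.5047, 0.2832, 0.1299]), 0.72)]
line_a [(array([0.5462, 0.1748, 0.1073]), 0.79), (array([ 0.5078, -0.3226,  0.0213]), 0.69), (array([0.426 , 0.1918, 0.1046]), 0.56)]
t 10.0 pos [ 0.5091 -0.3231  0.2159] rot [-1.7988e+02  1.4000e-01 -4.0800e+00] gap 0.747 grip 0.0 F [-0.4 -0.4 -0.4]
shift cm [ -4.42 -60.36  -1.27] turn [-0.002   0.0026  0.0893] rows 14.515692649128084
```

View pics/f.png

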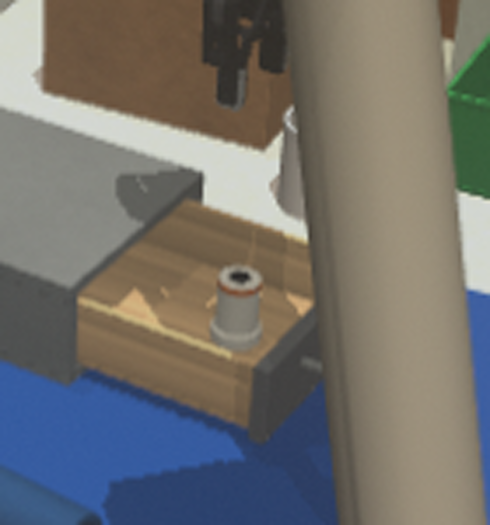

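The cartridge stands upright in the drawer, at (238,305). Now to the grip.

Call:
{"method": "arm_command", "body": {"targets": [[[-0.2,-2.5,-0.5],[0,0,0.02]],[[-0.5,-6.5,-1],[0,0,0.04]],[[-0.8,-10.5,-1.3],[0,0,0.06]],[[-1.1,-14.5,-1.3],[0,0,0.09]],[[-1.4,-18.5,-1.3],[0,0,0.09]],[[-1.6,-22.5,-1.3],[0,0,0.09]],[[-1.9,-26.5,-1.3],[0,0,0.09]],[[-2.2,-30.5,-1.3],[0,0,0.09]]]}}

```text
t: 10.67
eef_pos: [0.5085, -0.0159, 0.2293]
ee_rot: [-180.0, 0.2, -9.3]
wrist_force: [1.4, -0.1, -0.4]
finger_gap: 0.75
grip_force: 0.0
```

```bash
python3 -c "
from h import *
go(.507,.283,.23,-9.2)"
```

```text
t 10.67 pos [ 0.5085 -0.0159  0.2293] rot [-1.7998e+02  1.6000e-01 -9.2600e+00] gap 0.75 grip 0.0 F [ 1.4 -0.1 -0.4]
shift cm [ -4.95 -29.47  -0.05] turn [-0.0003  0.0027 -0.001 ] rows 7.166825998276836
```

Call:
{"method": "arm_command", "body": {"targets": [[[-0.7,-4,0],[0,0,0]],[[-1.3,-8,0],[0,0,0]],[[-2,-12,0],[0,0,0]],[[-2.7,-16,0],[0,0,0]],[[-3.3,-20,0],[0,0,0]],[[-4,-24,0],[0,0,0]],[[-4.6,-27.5,0],[0,0,0]],[[-4.9,-29.4,0],[0,0,0]]]}}

```text
t: 11.33
eef_pos: [0.5069, 0.2837, 0.2288]
ee_rot: [180.0, 0.2, -9.1]
wrist_force: [0.1, -0.5, -0.4]
finger_gap: 0.754
grip_force: 0.0
```

Call:
{"method": "arm_command", "body": {"targets": [[[0,0,2],[0,0,0]],[[0,0,4],[0,0,0]],[[0,0,5],[0,0,0]],[[0,0,5],[0,0,0]],[[0,0,5],[0,0,0]]]}}

```text
t: 11.75
eef_pos: [0.5081, 0.28, 0.1802]
ee_rot: [180.0, 0.1, -9.3]
wrist_force: [-0.2, 0.2, -0.0]
finger_gap: 0.75
grip_force: 0.0
```

```bash
python3 -c "
from h import *
im=snap('side','s6.png')
c=cv2.resize(im[200:350,220:380,::-1],None,fx=3.5,fy=3.5,interpolation=2);cv2.imwrite('pics/g.png',c)
go(.507,.283,.115,-9.2)"
```

```text
t 11.8 pos [0.5086 0.28   0.1811] rot [-1.7999e+02 -2.0000e-02 -9.2700e+00] gap 0.753 grip 0.0 F [ 0.4  1.  -0. ]
shift cm [-0.2  -0.27  6.61] turn [-0.0002 -0.0004 -0.0012] rows 1.5875166303321233
```

View pics/g.png

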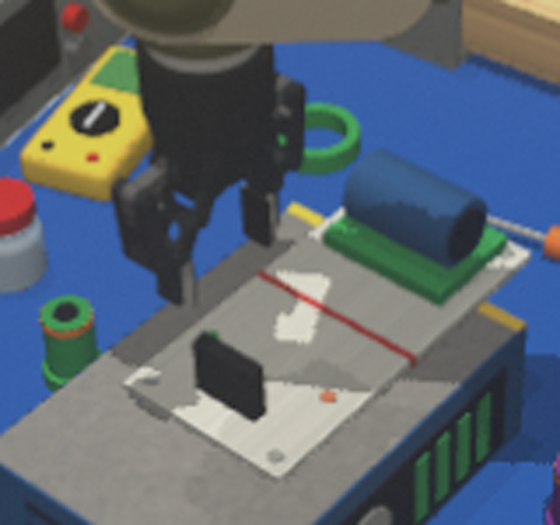

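Fingers at (180,290) and (262,235) straddle the grip at (230,375). I'll descend and close.

Call:
{"method": "arm_command", "body": {"targets": [[[-0.2,-0.25,2],[0,0,0]],[[-0.2,-0.25,4],[0,0,0]],[[-0.2,-0.25,5.5],[0,0,0]],[[-0.2,-0.25,6.3],[0,0,0]],[[-0.2,-0.25,6.6],[0,0,0]],[[-0.2,-0.25,6.6],[0,0,0]],[[-0.2,-0.25,6.6],[0,0,0]]]}}

```text
t: 12.38
eef_pos: [0.5072, 0.2831, 0.1158]
ee_rot: [-179.9, -0.1, -9.2]
wrist_force: [0.3, 1.0, -0.2]
finger_gap: 0.754
grip_force: 0.0
```

Call:
{"method": "arm_command", "body": {"targets": [[[0,0,0],[0,0,0]],[[0,0,0],[0,0,0]],[[0,0,0],[0,0,0]],[[0,0,0],[0,0,0]],[[0,0,0],[0,0,0]],[[0,0,0],[0,0,0]],[[0,0,0],[0,0,0]],[[0,0,0],[0,0,0]]], "fingers": 0}}

```text
t: 13.05
eef_pos: [0.5067, 0.2829, 0.1152]
ee_rot: [180.0, -0.0, -9.2]
wrist_force: [-1.0, -1.9, 5.8]
finger_gap: 0.109
grip_force: 60.0
```

```bash
python3 - <<'E'
from h import *
np.set_printoptions(precision=4,suppress=True)
for n in('side','top'):
    im=snap(n,n+'7.png')
    for q in('board_grip','line_a'): print(n,q,[(w(n,d['at']).round(4),round(d['score'],2)) for d in mark_of(n,q)[:3]])
go(.507,.283,.115,-9.2); print(get_obs()['torque'])
E
```

```text
side board_grip [(array([0.5064, 0.2815, 0.1322]), 0.58)]
side line_a [(array([0.4308, 0.1903, 0.1067]), 0.93), (array([0.55  , 0.1736, 0.1097]), 0.63), (array([0.5591, 0.5479, 0.0032]), 0.4)]
top board_grip [(array([0.5096, 0.2857, 0.1331]), 0.9)]
top line_a [(array([0.4356, 0.1949, 0.1068]), 0.97), (array([0.5497, 0.175 , 0.1086]), 0.86), (array([0.5089, 0.2837, 0.1316]), 0.66)]
t 13.35 pos [0.5068 0.2829 0.1152] rot [180.    -0.05  -9.24] gap 0.113 grip 60.0 F [-1.3 -2.5  5.4]
shift cm [ 0.02 -0.01  0.02] turn [ 0.     -0.0008 -0.0006] rows 0.007773126626116493
[-0.4118  0.2647  0.007 ]
```

Call:
{"method": "arm_command", "body": {"targets": [[[0,0.4,0],[0,0,0]],[[0,1.2,0],[0,0,0]],[[0,2,0],[0,0,0]],[[0,2.8,0],[0,0,0]],[[0,3.6,0],[0,0,0]],[[0,4.4,0],[0,0,0]],[[0,5,0],[0,0,0]],[[0,5.5,0],[0,0,0]]]}}

```text
t: 14.02
eef_pos: [0.4984, 0.2297, 0.1153]
ee_rot: [-179.8, -0.1, -9.2]
wrist_force: [1.0, 7.4, 4.6]
finger_gap: 0.111
grip_force: 59.8
```

Call:
{"method": "arm_command", "body": {"targets": [[[0,0.5,0],[0,0,0]],[[0,0.8,0],[0,0,0]],[[0,1,0],[0,0,0]],[[0,1,0],[0,0,0]],[[0,1,0],[0,0,0]]]}}

```text
t: 14.43
eef_pos: [0.497, 0.2198, 0.1153]
ee_rot: [-179.8, -0.1, -9.2]
wrist_force: [2.1, 4.1, 3.7]
finger_gap: 0.113
grip_force: 59.9
```

```bash
python3 - <<'E'
from h import *
np.set_printoptions(precision=4,suppress=True)
for n in('side','top'):
    im=snap(n,n+'8.png')
    for q in('board_grip','line_a'): print(n,q,[(w(n,d['at']).round(4),round(d['score'],2)) for d in mark_of(n,q)[:3]])
go(.507,.283,.115,-9.2); print(get_obs()['torque'])
a=cv2.resize(cv2.imread('pics/top8.png')[225:325,215:315],None,fx=6,fy=6,interpolation=2)
b=cv2.resize(cv2.imread('pics/side8.png')[235:320,290:385],None,fx=6,fy=6,interpolation=2)
cv2.imwrite('pics/k.png',a);cv2.imwrite('pics/l.png',b)
E
```

```text
side board_grip [(array([0.4989, 0.2228, 0.1317]), 0.63), (array([ 0.8087, -0.0084, -0.001 ]), 0.34)]
side line_a [(array([0.4169, 0.1297, 0.1063]), 0.76), (array([0.54  , 0.1112, 0.1098]), 0.64)]
top board_grip [(array([0.5029, 0.2184, 0.1298]), 0.84)]
top line_a [(array([0.423 , 0.1322, 0.1084]), 0.93), (array([0.5408, 0.1125, 0.1102]), 0.72), (array([ 0.5103, -0.3264,  0.0565]), 0.26)]
t 14.73 pos [0.497  0.2199 0.1153] rot [-179.84   -0.12   -9.23] gap 0.111 grip 59.9 F [1.9 4.8 4.8]
shift cm [-0.02 -6.39  0.04] turn [-0.0027 -0.0021 -0.0006] rows 1.53309620241731
[ 0.8321 -0.2357 -0.0453]
```

View pics/k.png

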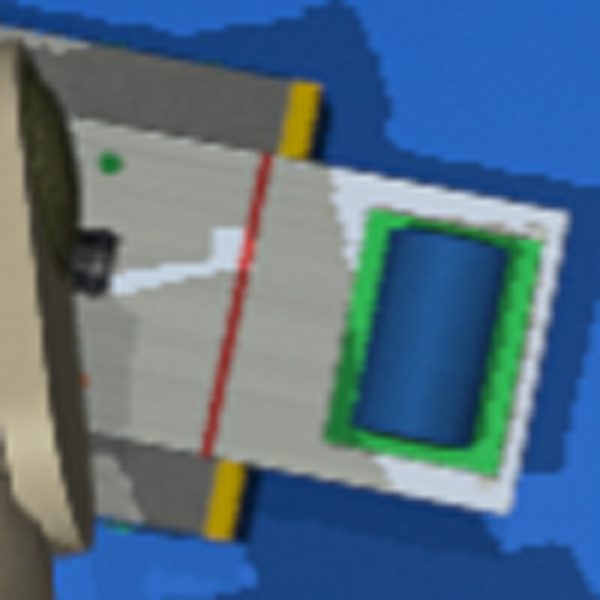

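The red line runs from (267,155) to (208,455), just inboard of the tape, whose outer edge runs from (322,85) to (237,540). A subpixel fit gives the rest.

```bash
cat > fit.py <<'E'
from h import *
def fit(f,z_line=.108):
    im=cv2.imread(f)[:,:,::-1].astype(float); r,g,b=im[...,0],im[...,1],im[...,2]
    red=np.clip(r-np.maximum(g,b)-25,0,None)*(g<1.1*b+25); yel=np.clip((r+g)/2-b,0,None)*(abs(r-g)<70)
    def pts(W,rows,x0,x1,edge,z):
        P=[]
        for v in rows:
            s=W[v,x0:x1]
            if s.max()<(20 if not edge else 60): continue
            if not edge: u=x0+(s*np.arange(x1-x0)).sum()/s.sum()
            else:
                h=np.median(s[s>.6*s.max()])/2; i=np.nonzero(s>h)[0].max()
                if i+1>=len(s): continue
                u=x0+i+(s[i]-h)/(s[i]-s[i+1])
            P.append(ray('top',u,v,z)[:2])
        return np.array(P)
    def line(P,nm):
        for _ in range(3):
            k=np.polyfit(P[:,0],P[:,1],1); e=P[:,1]-np.polyval(k,P[:,0]); P=P[abs(e)<max(.0015,2.5*e.std())]
        print(nm,len(P),'yaw',np.degrees(np.arctan(k[0])).round(2),'sd mm',(e.std()*1e3).round(2),'x',P[:,0].min().round(3),P[:,0].max().round(3)); return k
    kr=line(pts(red,range(253,300),240,272,0,z_line),'red')
    rows=list(range(240,250))+list(range(303,314)); ke=line(pts(yel,rows,245,280,1,.1),'edge')
    for x in(.42,.48,.54): print(x,'line minus edge mm',((np.polyval(kr,x)-np.polyval(ke,x))*988).round(2), np.polyval(kr,x).round(4))
E
python3 -c "
from fit import *
fit('pics/top8.png')"
```

```text
red 47 yaw -9.28 sd mm 0.19 x 0.421 0.539
edge 21 yaw -8.94 sd mm 0.21 x 0.386 0.573
0.42 line minus edge mm 16.18 0.1317
0.48 line minus edge mm 15.82 0.1219
0.54 line minus edge mm 15.47 0.1121
```

Call:
{"method": "arm_command", "body": {"targets": [[[0,0.4,0],[0,0,-0.002]],[[0,0.8,0],[0,0,-0.004]],[[0,1.1,0],[0,0,-0.005]],[[0,1.35,0],[0,0,-0.005]],[[0,1.45,0],[0,0,-0.005]],[[0,1.45,0],[0,0,-0.005]],[[0,1.45,0],[0,0,-0.005]]]}}

```text
t: 15.32
eef_pos: [0.4948, 0.2059, 0.1156]
ee_rot: [-179.8, -0.2, -9.0]
wrist_force: [0.5, 6.5, 6.8]
finger_gap: 0.113
grip_force: 60.1
```

```bash
python3 -c "
from fit import *
snap('top','top9.png');fit('pics/top9.png');go(.5,.2,.115,-9);print(get_obs()['torque'].round(2))
"
```

```text
red 47 yaw -8.99 sd mm 0.18 x 0.422 0.539
edge 21 yaw -8.95 sd mm 0.2 x 0.386 0.573
0.42 line minus edge mm 1.84 0.1172
0.48 line minus edge mm 1.8 0.1077
0.54 line minus edge mm 1.76 0.0982
t 15.37 pos [0.4948 0.206  0.1156] rot [-1.7979e+02 -1.6000e-01 -8.9500e+00] gap 0.114 grip 60.1 F [0.2 7.5 5.8]
shift cm [0.61 0.51 0.06] turn [-0.0037 -0.0028  0.001 ] rows 0.1900912314022464
[ 1.23 -0.17 -0.03]
```

Call:
{"method": "arm_command", "body": {"targets": [[[0,0.1,0],[0,0,0]],[[0,0.2,0],[0,0,0]],[[0,0.2,0],[0,0,0]],[[0,0.2,0],[0,0,0]]]}}

```text
t: 15.7
eef_pos: [0.4946, 0.2042, 0.1157]
ee_rot: [-179.8, -0.2, -8.9]
wrist_force: [1.2, 7.7, 7.1]
finger_gap: 0.108
grip_force: 60.2
```

```bash
python3 - <<'E'
from fit import *
snap('top','top10.png');fit('pics/top10.png');go(.5,.2,.115,-9);print(get_obs()['torque'].round(2))
im=snap('side','side10.png').astype(float); r,g,b=im[...,0],im[...,1],im[...,2]
yel=np.clip((r+g)/2-b,0,None)*(abs(r-g)<80); red=np.clip(r-np.maximum(g,b)-25,0,None)
E=[];L=[]
for u in range(298,372):
    s=yel[250:300,u]
    if s.max()>60 :
        h=s.max()/2; i=np.nonzero(s>h)[0].min(); v=250+i-(s[i]-h)/(s[i]-s[i-1]+1e-9); E.append((u,v,*ray('side',u,v,.1)[:2]))
    s=red[255:295,u]
    if s.max()>20: v=255+(s*np.arange(40)).sum()/s.sum(); L.append((u,v,*ray('side',u,v,.108)[:2]))
np.set_printoptions(precision=4,suppress=True); print(np.array(E)); print(np.array(L)[::4])
c=cv2.resize(im[235:325,280:390,::-1],None,fx=6,fy=6,interpolation=2);cv2.imwrite('pics/m.png',c)
E
```

```text
red 47 yaw -9.04 sd mm 0.17 x 0.422 0.539
edge 21 yaw -8.94 sd mm 0.21 x 0.386 0.573
0.42 line minus edge mm 0.3 0.1156
0.48 line minus edge mm 0.2 0.1061
0.54 line minus edge mm 0.09 0.0965
t 15.75 pos [0.4946 0.2042 0.1157] rot [-1.7976e+02 -1.7000e-01 -8.9500e+00] gap 0.11 grip 60.2 F [2.  7.9 6.8]
shift cm [0.6  0.33 0.07] turn [-0.0042 -0.003   0.0009] rows 0.16519087962871182
[ 1.43 -0.14 -0.01]
[[357.     285.9085   0.4149   0.1186]
 [358.     285.5489   0.4135   0.1164]
 [359.     286.2312   0.4104   0.1174]
 [360.     286.7436   0.4076   0.1178]
 [361.     287.3      0.4047   0.1184]
 [362.     287.7311   0.4021   0.1185]
 [363.     288.2835   0.3992   0.1191]
 [364.     288.7167   0.3965   0.1193]
 [365.     289.5427   0.3933   0.1206]
 [366.     289.8515   0.3908   0.1205]
 [367.     290.5455   0.3878   0.1214]
 [368.     290.8763   0.3853   0.1213]]
[[320.     263.234    0.525    0.0986]
 [324.     265.0294   0.5134   0.0996]
 [328.     267.3077   0.501    0.1022]
 [332.     269.0933   0.4896   0.1032]
 [336.     281.4146   0.4605   0.1364]
 [340.     273.5424   0.4655   0.1079]
 [344.     275.5238   0.454    0.1095]
 [348.     277.5672   0.4425   0.1112]
 [352.     279.5522   0.4312   0.1128]
 [356.     281.5441   0.42     0.1144]][ WARN:0@1.339] global loadsave.cpp:1063 imwrite_ Unsupported depth image for selected encoder is fallbacked to CV_8U.
```

View pics/m.png

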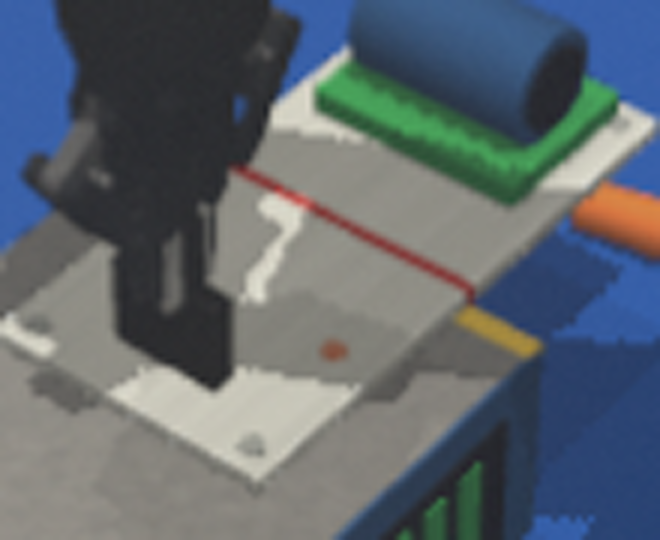

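Both cameras put the line on the edge to about 1 mm: the top view says 0.2 mm inside, the side view 1.4 mm outside. The tool has tilted 0.24° and risen 0.5 mm under the nose load, so I'll press the board back flat.

Call:
{"method": "arm_command", "body": {"targets": [[[0,0,0.03],[-0.003,0,0]],[[0,0,0.07],[-0.006,0,0]],[[0,0,0.07],[-0.006,0,0]],[[0,0,0.07],[-0.006,0,0]]]}}

```text
t: 16.13
eef_pos: [0.4946, 0.2042, 0.1152]
ee_rot: [179.9, -0.2, -8.9]
wrist_force: [0.6, 8.1, 8.5]
finger_gap: 0.111
grip_force: 60.4
```

```bash
python3 -c "
from fit import *
snap('top','top11.png');fit('pics/top11.png');go(.5,.2,.115,-9);print(get_obs()['torque'].round(2))
"
```

```text
red 47 yaw -9.01 sd mm 0.15 x 0.422 0.539
edge 21 yaw -8.94 sd mm 0.2 x 0.386 0.573
0.42 line minus edge mm 0.32 0.1156
0.48 line minus edge mm 0.25 0.1061
0.54 line minus edge mm 0.18 0.0966
t 16.18 pos [0.4946 0.2042 0.1152] rot [179.9   -0.18  -8.94] gap 0.113 grip 60.4 F [0.7 7.6 8. ]
shift cm [0.6  0.33 0.02] turn [ 0.0018 -0.0032  0.001 ] rows 0.16486925846444594
[ 1.4  -0.11 -0.01]
```

```bash
python3 -c "
from cell import *
print(finish_job())"
```

```text
the job is handed in; nothing more can be done
None
```

The job is handed in, with no verdict returned: the white cartridge stands upright in the drawer, and the red line lies over the taped edge to about 1 mm along its width, with the board pressed flat and the grip still held.

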